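# Stop the jar mill and shift it three clicks

## Task

The left-hand jar mill, as the robot faces the bench, has finished its run. Switch its drive off by moving its forward-off-reverse lever into the upright centre notch, without letting it go over to the other side; only then turn its speed knob three clicks clockwise, ready for the next batch. Leave the other mill, the jars and everything else as they are.

Things in the scene. Friction and masses are not known exactly. Their poses are not given: they have to be found in the camera images.
- mill_a: One of two identical fixed bench jar mills (either may be the left one). Footprint 290 (x) x 240 (y) mm; origin under its centre; -x is its front, towards the robot, +y its left. A flat-topped console 110 mm high spans the front (x -145 to -25 mm), with the lever on its left half, the knob on its right. Behind it a jar lies on two rollers, its top 144 mm above the table.
- mill_a_pivot (a point): Fixed point on the hinge axis of the mill's forward-off-reverse lever, 116 mm above the table, at x -85, y +60 mm in the mill's frame. The lever swings along the mill's y.
- mill_a_ball (a point): Centre of the black ball, 30 mm in diameter, on top of the lever's 10 mm steel stem, 80 mm from the pivot; it moves with the lever.
- mill_a_lever (a joint): Lever angle from upright, rad, positive towards the mill's +y. Detents at +0.29 and -0.29 (drive on, forward or reverse; stops at 0.30) and a narrow notch at 0 (off). The notch draws the lever in from within 0.13; beyond 0.15 it snaps over to the nearer side. 4 to 6 N at the ball moves it out of a detent. Starts at +0.29 (its left).
- mill_a_dial (a point): Fixed point on the console's top, 110 mm above the table, on the vertical axis of the speed knob, at x -85, y -60 mm in the mill's frame. The knob: a black disc 62 mm across, its top at 121 mm, with a bar grip across it, 62 long, 14 wide, standing 25 mm above the disc (top at 146 mm); a white line on the bar's pointing half.
- mill_a_knob (a joint): Speed knob, rad, growing clockwise seen from above. At 0 the pointer stands 70 degrees anticlockwise from the mill's +x; at v, 70 degrees less v. Eight clicks 20 degrees (0.349) apart, 0 to 2.443; each draws the knob in from 8 degrees either side, about 0.1 N m turns it to the next. Starts on click 1 (0.349).
- jar_a_mid (a point): Centre of the loose milling jar (72 mm in diameter, 120 long, lying along the mill's y) on the rollers of mill_a, 108 mm above the table.
- mill_b: One of two identical fixed bench jar mills (either may be the left one). Footprint 290 (x) x 240 (y) mm; origin under its centre; -x is its front, towards the robot, +y its left. A flat-topped console 110 mm high spans the front (x -145 to -25 mm), with the lever on its left half, the knob on its right. Behind it a jar lies on two rollers, its top 144 mm above the table.
- mill_b_pivot (a point): Fixed point on the hinge axis of the mill's forward-off-reverse lever, 116 mm above the table, at x -85, y +60 mm in the mill's frame. The lever swings along the mill's y.
- mill_b_ball (a point): Centre of the black ball, 30 mm in diameter, on top of the lever's 10 mm steel stem, 80 mm from the pivot; it moves with the lever.
- mill_b_lever (a joint): Lever angle from upright, rad, positive towards the mill's +y. Detents at +0.29 and -0.29 (drive on, forward or reverse; stops at 0.30) and a narrow notch at 0 (off). The notch draws the lever in from within 0.13; beyond 0.15 it snaps over to the nearer side. 4 to 6 N at the ball moves it out of a detent. Starts at -0.29 (its right).
- mill_b_dial (a point): Fixed point on the console's top, 110 mm above the table, on the vertical axis of the speed knob, at x -85, y -60 mm in the mill's frame. The knob: a black disc 62 mm across, its top at 121 mm, with a bar grip across it, 62 long, 14 wide, standing 25 mm above the disc (top at 146 mm); a white line on the bar's pointing half.
- mill_b_knob (a joint): Speed knob, rad, growing clockwise seen from above. At 0 the pointer stands 70 degrees anticlockwise from the mill's +x; at v, 70 degrees less v. Eight clicks 20 degrees (0.349) apart, 0 to 2.443; each draws the knob in from 8 degrees either side, about 0.1 N m turns it to the next. Starts on click 2 (0.698).
- jar_b_mid (a point): Centre of the loose milling jar (72 mm in diameter, 120 long, lying along the mill's y) on the rollers of mill_b, 108 mm above the table.
- spare_jar_mid (a point): Centre of a spare milling jar standing on the table right of the mills, 72 mm in diameter, 120 high. Bystander.
- beaker: Glass beaker, 72 mm across, 95 high, standing left of the mills; origin under its centre. Bystander.
- spanner: Steel spanner, 150 mm long, lying between the mills; origin under its middle. Bystander.
- sieve: Steel sieve ring, 110 mm across, 45 high, left of the mills; origin under its centre. Bystander.
- reagent: Amber reagent bottle, 68 mm across, 150 high, right of the mills; origin under its centre. Bystander.
- scoop: Steel scoop, 170 mm long, lying in the gap in front of the mills; origin under its middle. Bystander.

How it is judged:
On the way, in this order (a step that is already met when the one before it is completed fails the run):
1. the left mill's lever rests in its centre off notch, its speed knob not yet turned (((world y of mill_a above 0 m and value of joint mill_a_lever between -0.06 and 0.06 rad and value of joint mill_a_knob between 0.1791 and 0.5191 rad) or (world y of mill_b above 0 m and value of joint mill_b_lever between -0.06 and 0.06 rad and value of joint mill_b_knob between 0.5281 and 0.8681 rad))), for 0.3 s.
2. the left mill's knob is three clicks clockwise of its start, the lever still off (((world y of mill_a above 0 m and value of joint mill_a_lever between -0.06 and 0.06 rad and value of joint mill_a_knob between 1.2763 and 1.5163 rad) or (world y of mill_b above 0 m and value of joint mill_b_lever between -0.06 and 0.06 rad and value of joint mill_b_knob between 1.6253 and 1.8653 rad))), for 0.3 s.
At the end, for the whole second after the job is handed in: Left mill: lever still and upright in its off notch (within 0.06 rad), knob resting three clicks (1.047 rad, within 0.12) clockwise of its start. Other mill: lever still thrown, knob on its click (within 0.1 and 0.12 rad). Jars and bystanders within 30 mm of their start (((world y of mill_a above 0 m and value of joint mill_a_lever between -0.06 and 0.06 rad and value of joint mill_a_knob between 1.2763 and 1.5163 rad and value of joint mill_b_lever between -0.386 and -0.186 rad and value of joint mill_b_knob between 0.5781 and 0.8181 rad and velocity of joint mill_a_lever between -0.1 and 0.1 rad/s and velocity of joint mill_a_knob between -0.1 and 0.1 rad/s) or (world y of mill_b above 0 m and value of joint mill_b_lever between -0.06 and 0.06 rad and value of joint mill_b_knob between 1.6253 and 1.8653 rad and value of joint mill_a_lever between 0.186 and 0.386 rad and value of joint mill_a_knob between 0.2291 and 0.4691 rad and velocity of joint mill_b_lever between -0.1 and 0.1 rad/s and velocity of joint mill_b_knob between -0.1 and 0.1 rad/s)) and distance of each of jar_a_mid, jar_b_mid, spare_jar_mid, beaker, spanner, sieve, reagent, scoop from where it was at the start of the episode below 0.03 m); the robot touches nothing.
It fails at once if the left mill's lever goes over to the other side (value of joint mill_a_lever below -0.18 rad or value of joint mill_b_lever above 0.18 rad).
It fails at once if the left mill's speed knob is turned by more than half a click while its lever is not in the off notch ((world y of mill_a above 0 m and not (value of joint mill_a_lever between -0.14 and 0.14 rad) and not (value of joint mill_a_knob between 0.1491 and 0.5491 rad)) or (world y of mill_b above 0 m and not (value of joint mill_b_lever between -0.14 and 0.14 rad) and not (value of joint mill_b_knob between 0.4981 and 0.8981 rad))).
It fails at once if the other mill's lever is taken off its stop or its knob turned ((world y of mill_a below 0 m and (not (value of joint mill_a_lever between 0.156 and 0.416 rad) or not (value of joint mill_a_knob between 0.1491 and 0.5491 rad))) or (world y of mill_b below 0 m and (not (value of joint mill_b_lever between -0.416 and -0.156 rad) or not (value of joint mill_b_knob between 0.4981 and 0.8981 rad)))).
It fails at once if a jar or another bystander is shifted by more than 30 mm (distance of any of jar_a_mid, jar_b_mid, spare_jar_mid, beaker, spanner, sieve, reagent, scoop from where it was at the start of the episode above 0.03 m).
It also fails if it takes over 40 s, if anything falls off the work surface, if the arm or the gripper's body presses on something with over 40 N, if the wrist force passes 120 N, or if a joint passes its speed limit or range.

## Robot

A 7-joint arm with a two-finger parallel gripper is mounted at the origin on the work surface. World frame = base frame: x ahead of the robot, y to its left, z up, the work surface at z = 0. Lengths are in m, angles in rad, forces in N, time in s.
With the tool pointing down it reaches from about 0.4 to 0.85 m from the base axis. Payload 10.4 kg.
Tool frame: the origin (TCP) lies at the centre of the arm's flange, where the gripper is bolted on; the fingertips stand 173 mm ahead of it and the grasp point (between the pads) lies 155 mm ahead of it; z points along the fingers, y is the line along which they close (so a half turn about z gives the same grasp; the last joint's range is limited). The gripper opens to 85 mm and grips with 20 to 120 N. Pads are 22 mm wide; open, the fingers measure 114 mm over their backs; the gripper's body (76 mm by 85 mm) begins 54 mm behind the grasp point. The pads swing forward as they close: fully open they stand 13 mm farther back than shut.
Start: joints at [-1.149, 0.332, -0.065, 1.46, 0.022, 1.35, -0.088], TCP at [0.269, 0.564, 0.405] pointing down, gripper open.
Joint ranges: [-2.6, 2.6], [-0.5, 2.12], [-1.47, 1.34], [0.16, 2.42], [-1.27, 4.41], [0.06, 2.06], [-2.6, 2.6]. Speed limits (rad/s): [2.22, 2.22, 2.79, 2.79, 3.14, 3.14, 3.14].

## Interface

Orientations are given as a unit quaternion [x, y, z, w].
In Python, from workcell import manip, viewer, finder gives the robot as it stands.
- The arm moves only by the tool arm_command, never from a script. Its argument "plan" is a list of rows, each an object with "dp": the shift along the tool's x, y, z in mm, a list of three; "spin": the turn about the tool's z in rad. A call has 1 to 5 rows; each row shifts and turns the commanded pose from where the row before left it, along the tool's axes as they then stand; what a row does not reach is not made up. A row lasts 1/10 s, in which the tool goes at most 50 mm and 8.59 degrees, less where a joint would pass 70% of its speed; a pose out of reach is approached as far as the arm can. A call is refused whole if a number of a shift passes 50 or a number of a turn 0.15, either way. A call with a gripper value outside its range is refused whole. "grip" is the closure, from -1 (fully open) to 1 (shut), set as the call begins (left out, the last holds). The fingers move at their own pace and stop on an object; "newtons" is the grip in N (left out, the last holds). Time passes only in rows, so rows that do not move let the fingers close. It gives the time, the measured TCP pose, the force, the opening and the grip force at its end, in the units of the state.
- manip.get_obs(): the state, without advancing time (a new reading comes with each control period).
- viewer.camera(name): name is "scene" or "top" or "wrist"; returns the picture (480x640x3 uint8, blue, green, red); there is no depth.
- viewer.camera_params(name): a dict with "vertical_fov" (degrees; the focal length in pixels is half the picture's height over the tangent of half this angle, whatever the lens; pixels are square), "cx", "cy" (the principal point, pixels), "R" (3x3) and "t" (3): a world point X has camera coordinates R X + t; the wrist camera has in their place "T_tool_cam" (4x4, takes a point from camera to tool coordinates, whose origin is the TCP and whose axes are the flange's). Camera axes: x right, y down, z forward; pixel columns grow to the right and rows downward; lengths in m; the calibration is good to about 2 mm. A picture is of the moment at which its call begins: read the wrist's pose just before it. camera_params takes no time and is no camera call.
- manip.hand_in(): hands the job in; it is judged then, once.
Trained networks look in the newest picture that a camera, given by its name, has taken for a name from the list of things; names that differ only in an ending like _2 or _b are one class to them, and where a whole thing is asked for, a point or a joint stands for the part that bears it (a point fixed in the world has none). Each returns a list of dicts, best first, with "score" (0 to 1); they miss things now and then, are a little off and sometimes report something else, mostly with a low value. They report only what shows in the picture. A call takes as long as a camera call.
- finder.find_in(camera, thing): "position" ([x, y, z] in m, in world coordinates, good to about 4 mm: the middle of the surface that is visible of it).
The state is a dict: "clock": time; "joint_pos": joint angles; "joint_velocities": joint speeds; "tau": joint torques, N m; "position": TCP position; "ee_rot": TCP orientation; "ft_force": force on the tool from outside, world axes, zero at the start; "torque": the same for the moment, N m; "grip_width": opening from 0.0 (shut) to 1.0 (fully open); "grasp_force": force on a finger pad.
Only numpy, scipy, OpenCV 4.12 (cv2) and the standard library are available. Lean on these libraries where they do the work, as an engineer would, in place of code of your own. Each camera call takes 0.05 s, during which the arm holds its last target. There are 200 camera calls.

## Working session

There is one attempt and no reset: what is moved stays moved. The work goes in short steps, Python scripts to look and compute and a tool call to move; the robot and the scene stay as the last step left them, time stands still between calls to the robot, and variables do not carry over. Pictures are saved under pics/ and viewed, at most 10 in all, crops included, and the job is handed in when it is done.

Besides the shell and the picture viewer there is one more tool, called after ">>>" as name(argument=value, ...) on one line, values as JSON. arm_command: Moves the arm, as the interface text tells. Its arguments: {"type":"object","properties":{"plan":{"type":"array","items":{"type":"object","properties":{"dp":{"type":"array","items":{"type":"number"}},"spin":{"type":"number"}}}},"grip":{"type":"number"},"newtons":{"type":"number"}},"required":["plan"]}

```bash
mkdir -p pics
python3 - <<'E'
from workcell import manip, viewer, finder
import cv2,numpy as np
for c in ["scene","top"]:
    im=viewer.camera(c); cv2.imwrite(f"pics/{c}0.png",im)
    for n in ["mill_a_ball","mill_a_knob","mill_a","jar_a_mid"]:
        print(c,n,[(np.round(d["position"],3).tolist(),round(d["score"],2)) for d in finder.find_in(c,n)][:4])
o=manip.get_obs();print({k:np.round(v,3).tolist() for k,v in o.items()})
for c in ["scene","top"]:
    p=viewer.camera_params(c);print(c,p)
print(viewer.camera_params("wrist"))
E
```

```text
scene mill_a_ball [([0.493, -0.145, 0.18], 0.45)]
scene mill_a_knob [([0.496, -0.282, 0.127], 0.85), ([0.497, -0.145, 0.18], 0.69), ([0.659, -0.219, 0.129], 0.3)]
scene mill_a [([0.594, -0.262, 0.076], 0.69), ([0.614, 0.162, 0.076], 0.64)]
scene jar_a_mid [([0.658, -0.223, 0.127], 0.8)]
top mill_a_ball [([0.494, -0.134, 0.206], 0.67)]
top mill_a_knob [([0.476, -0.268, 0.122], 0.93), ([0.553, 0.157, 0.121], 0.55)]
top mill_a [([0.586, 0.207, 0.106], 0.67), ([0.533, -0.216, 0.112], 0.57)]
top jar_a_mid [([0.631, -0.206, 0.142], 0.94), ([0.533, -0.215, 0.106], 0.28)]
{'clock': 0.5, 'joint_pos': [-1.149, 0.332, -0.065, 1.46, 0.022, 1.35, -0.088], 'joint_velocities': [0.0, -0.001, -0.002, -0.0, 0.001, 0.002, 0.001], 'tau': [-0.001, -62.475, 0.049, -39.155, 0.016, 0.003, -0.0], 'position': [0.269, 0.564, 0.405], 'ee_rot': [0.221, 0.975, 0.0, 0.0], 'ft_force': [-0.164, 0.195, -0.529], 'torque': [0.013, -0.034, 0.015], 'grasp_force': 0.0, 'grip_width': 0.998}
scene {'vertical_fov': 51.74834291850244, 'cx': 321.11500822216107, 'cy': 240.50776204615184, 'R': array([[ 0.68638421,  0.72723853, -
[... 198 characters left out ...]
60244, 'cx': 311.0851922120058, 'cy': 232.4375791303452, 'R': array([[-0.02448828, -0.99951332,  0.01932486],
       [-0.98844037,  0.02131483, -0.15010431],
       [ 0.14961935, -0.02277727, -0.98848128]]), 't': array([0.00401065, 0.58416829, 1.0772849 ])}
{'vertical_fov': 68.74158417383514, 'cx': 316.3627164317386, 'cy': 241.74858330288015, 'T_tool_cam': array([[-3.80342442e-04, -9.59101035e-01, -2.83063702e-01,
         7.17808750e-02],
       [ 9.99999251e-01, -3.55145679e-05, -1.22332922e-03,
         2.52447128e-04],
       [ 1.16324344e-03, -2.83063955e-01,  9.59100331e-01,
         3.01213979e-02],
       [ 0.00000000e+00,  0.00000000e+00,  0.00000000e+00,
         1.00000000e+00]])}
```

View pics/top0.png

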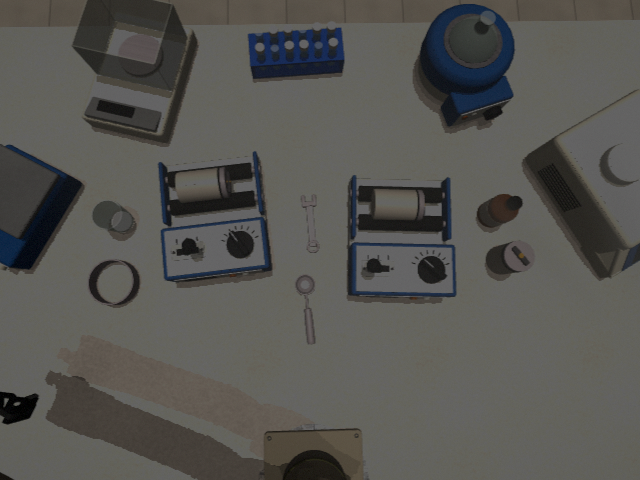

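View pics/scene0.png

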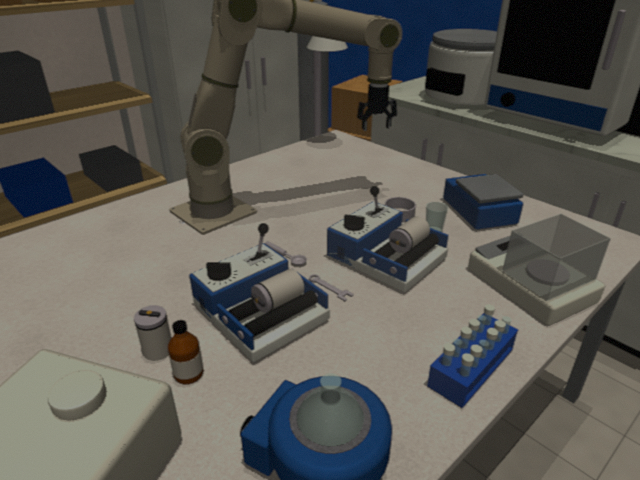

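Left mill: console roughly at px (162–271, 219–282) in top, with the knob near (239,241) and the ball near (190,245), yawed slightly anticlockwise. I'll zoom in and fit it.

```bash
cat > h.py <<'E'
from workcell import manip, viewer, finder
import cv2,numpy as np
from scipy.spatial.transform import Rotation as R
def cam(c,obs=None):
    p=viewer.camera_params(c); f=240/np.tan(np.radians(p["vertical_fov"]/2))
    K=np.array([[f,0,p["cx"]],[0,f,p["cy"]],[0,0,1]])
    if c=="wrist":
        T=np.eye(4);T[:3,:3]=R.from_quat(obs["ee_rot"]).as_matrix();T[:3,3]=obs["position"]
        W=np.linalg.inv(T@p["T_tool_cam"]); return K,W[:3,:3],W[:3,3]
    return K,np.array(p["R"]),np.array(p["t"])
def ray(c,uv,z,obs=None):
    K,r,t=cam(c,obs); d=r.T@np.linalg.inv(K)@[uv[0],uv[1],1]; o=-r.T@t
    return o+d*(z-o[2])/d[2]
def proj(c,X,obs=None):
    K,r,t=cam(c,obs); q=K@(r@np.asarray(X)+t); return q[:2]/q[2]
E
python3 - <<'E'
from h import *
a=cv2.imread("pics/top0.png")[140:295,150:285]; b=cv2.imread("pics/scene0.png")[170:295,315:460]
A=cv2.resize(a,None,fx=3,fy=3,interpolation=3);B=cv2.resize(b,None,fx=2.8,fy=2.8,interpolation=3)
C=np.zeros((max(A.shape[0],B.shape[0]),A.shape[1]+B.shape[1],3),np.uint8);C[:A.shape[0],:A.shape[1]]=A;C[:B.shape[0],A.shape[1]:]=B
C=np.clip(C*1.6,0,255).astype(np.uint8)
cv2.imwrite("pics/c1.png",C);print(C.shape)
for uv in [(162,229),(268,219),(271,271),(166,282)]: print(ray("top",uv,.11).round(3))
print("knob",ray("top",(239,241),.121).round(3))
E
```

```text
(465, 811, 3)
[0.589 0.333 0.11 ]
[0.608 0.091 0.11 ]
[0.488 0.085 0.11 ]
[0.469 0.321 0.11 ]
knob [0.556 0.156 0.121]
```

View pics/c1.png

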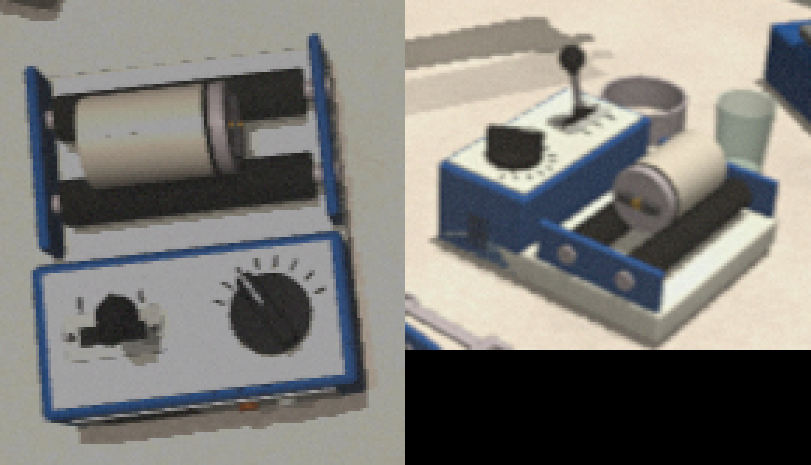

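It is mill_b: the pointer sits about 36° anticlockwise in the image, which matches click 2, and the lever leans to its right. Now I'll move above the console.

>>> arm_command(plan=[{"dp": [-40,-20,0],"spin": 0},{"dp": [-40,-20,0],"spin": 0},{"dp": [-40,-20,0],"spin": 0},{"dp": [-40,-20,0],"spin": 0},{"dp": [-40,-20,0],"spin": 0}])

```text
clock: 1.0
position: [0.4073, 0.3862, 0.405]
ee_rot: [0.221, 0.975, 0.0, 0.0]
ft_force: [0.2, 0.5, 0.5]
grip_width: 0.996
grasp_force: 0.0
```

>>> arm_command(plan=[{"dp": [-40,-20,0],"spin": 0},{"dp": [-40,-20,0],"spin": 0},{"dp": [-40,-20,0],"spin": 0},{"dp": [-40,-20,0],"spin": 0},{"dp": [-40,-20,0],"spin": 0}])

```text
clock: 1.5
position: [0.5448, 0.2099, 0.405]
ee_rot: [0.221, 0.975, 0.0, 0.0]
ft_force: [-0.1, 0.8, -0.6]
grip_width: 1.001
grasp_force: 0.0
```

>>> arm_command(plan=[{"dp": [0,0,0],"spin": -0.11},{"dp": [0,0,0],"spin": -0.11},{"dp": [0,0,0],"spin": -0.11},{"dp": [0,0,0],"spin": -0.11},{"dp": [0,0,0],"spin": -0.09}])

```text
clock: 2.0
position: [0.5439, 0.2115, 0.4047]
ee_rot: [-0.045, 0.999, 0.0, 0.0]
ft_force: [-0.5, -0.6, -0.9]
grip_width: 0.996
grasp_force: 0.0
```

>>> arm_command(plan=[{"dp": [0,0,0],"spin": 0},{"dp": [0,0,0],"spin": 0}])

```text
clock: 2.2
position: [0.544, 0.2115, 0.4047]
ee_rot: [-0.041, 0.999, 0.0, 0.0]
ft_force: [0.8, 0.5, 0.5]
grip_width: 1.003
grasp_force: 0.0
```

Run:
```python
from h import *
o=manip.get_obs();im=viewer.camera("wrist");cv2.imwrite("pics/w1.png",np.clip(im*1.5,0,255).astype(np.uint8))
np.save("o1.npy",np.r_[o["position"],o["ee_rot"]])
print(o["position"],o["ee_rot"],o["clock"])
for n in ["mill_b_ball","mill_b_pivot","mill_b_dial","mill_b_knob"]:
    print(n,[(np.round(d["position"],3).tolist(),round(d["score"],2)) for d in finder.find_in("wrist",n)][:3])
```

```text
[0.54395034 0.21151444 0.404725  ] [-4.11998462e-02  9.99150924e-01  6.30536216e-05  2.05732657e-05] 2.2
mill_b_ball [([0.535, 0.252, 0.201], 0.75)]
mill_b_pivot [([0.55, 0.214, 0.11], 0.88)]
mill_b_dial [([0.551, 0.211, 0.11], 0.85), ([0.536, 0.252, 0.202], 0.37)]
mill_b_knob [([0.549, 0.163, 0.121], 0.75)]
```

View pics/w1.png

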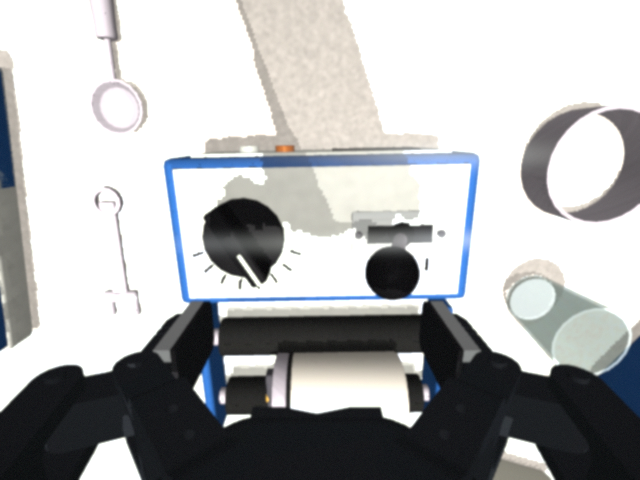

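The view shows the console corners at (167,158), (477,154), (465,297) and (188,300), the knob at (243,238) with its pointer toward (258,284), and the ball at (392,271).

Run:
```python
from h import *
v=np.load("o1.npy");o={"position":v[:3],"ee_rot":v[3:]}
c=[ray("wrist",p,.11,o) for p in [(168,158),(477,155),(465,297),(188,300)]]
for p in c: print(p.round(4))
print("centre",np.mean(c,0).round(4))
for a,b in [(0,1),(3,2)]: d=c[b]-c[a];print("yaw",np.degrees(np.arctan2(-d[0],d[1])))
print("ball",ray("wrist",(392,271),.1926,o).round(4),"disc",ray("wrist",(243,238),.121,o).round(4))
print("knob line",[ray("wrist",p,.146,o).round(4) for p in [(239,257),(258,284)]])
ty=R.from_quat(v[3:]).as_matrix()[:,1];print("tool y deg",np.degrees(np.arctan2(ty[1],ty[0])))
cen=np.mean(c,0)
for y in (4,4.6,5.2):
    q=np.radians(y);my=np.array([-np.sin(q),np.cos(q),0])
    for l in (.037,.083): print(y,l,proj("wrist",cen+my*l+[0,0,.0826],o).round(1))
    print("dial",(cen-my*.06).round(4),proj("wrist",cen-my*.06+[0,0,.011],o).round(1))
```

```text
[0.4952 0.098  0.11  ]
[0.4745 0.3237 0.11  ]
[0.5875 0.3379 0.11  ]
[0.609  0.1102 0.11  ]
centre [0.5415 0.2175 0.11  ]
yaw 5.243345816817176
yaw 5.394536635260605
ball [0.5393 0.2531 0.1926] disc [0.5486 0.1565 0.121 ]
knob line [array([0.5549, 0.1589, 0.146 ]), array([0.5739, 0.1726, 0.146 ])]
tool y deg 94.72249144469004
4 0.037 [394.4 270.5]
4 0.083 [477.3 271.5]
dial [0.5457 0.1576 0.11  ] [244.6 234.5]
4.6 0.037 [394.4 269.9]
4.6 0.083 [477.5 270. ]
dial [0.5463 0.1577 0.11  ] [244.7 235.3]
5.2 0.037 [394.5 269.2]
5.2 0.083 [477.7 268.5]
dial [0.547  0.1577 0.11  ] [244.7 236.1]
```

>>> arm_command(plan=[{"dp": [1,21,0],"spin": -0.01},{"dp": [1,22,0],"spin": 0},{"dp": [0,0,20],"spin": 0},{"dp": [0,0,22],"spin": 0},{"dp": [0,0,20],"spin": 0}])

```text
clock: 2.95
position: [0.5376, 0.2554, 0.3418]
ee_rot: [-0.048, 0.999, 0.0, -0.0]
ft_force: [-0.5, 0.4, -0.0]
grip_width: 0.999
grasp_force: 0.0
```

>>> arm_command(plan=[{"dp": [0,0,0],"spin": 0},{"dp": [0,0,0],"spin": 0},{"dp": [0,0,0],"spin": 0}], grip=0.0, newtons=20)

```text
clock: 3.25
position: [0.5383, 0.2547, 0.3441]
ee_rot: [-0.048, 0.999, 0.001, 0.001]
ft_force: [-0.6, 0.4, 0.3]
grip_width: 0.518
grasp_force: 0.0
```

Run:
```python
from h import *
o=manip.get_obs();im=viewer.camera("wrist");cv2.imwrite("pics/w2.png",np.clip(im*1.3,0,255).astype(np.uint8))
print(o["position"],o["ft_force"],o["grip_width"],o["clock"])
for l in (.037,):
  q=np.radians(5.2);my=np.array([-np.sin(q),np.cos(q),0])
  print(proj("wrist",np.array([.5415,.2175,.1926])+my*l,o))
```

```text
[0.5383436  0.25465492 0.34412556] [-0.6301922   0.38116812  0.31556806] 0.5182441076733938 3.25
[315.46031803 329.11781574]
```

View pics/w2.png

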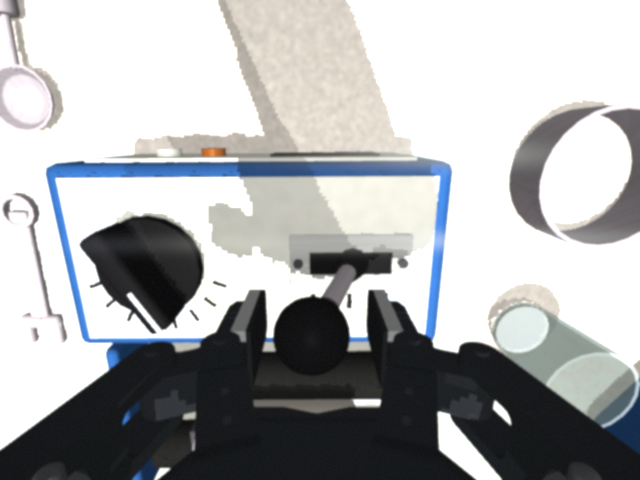

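The ball, at (312,337), sits between the pads, which are at x≈255 and 378. I'll close on it.

>>> arm_command(plan=[{"dp": [0,0,0],"spin": 0},{"dp": [0,0,0],"spin": 0},{"dp": [0,0,0],"spin": 0},{"dp": [0,0,0],"spin": 0}], grip=1.0, newtons=25)

```text
clock: 3.7
position: [0.5384, 0.2541, 0.3438]
ee_rot: [-0.047, 0.999, 0.0, 0.001]
ft_force: [0.1, -1.7, 5.2]
grip_width: 0.337
grasp_force: 24.4
```

>>> arm_command(plan=[{"dp": [0,5,-1],"spin": 0},{"dp": [0,5,-1],"spin": 0},{"dp": [0,5,-1],"spin": 0},{"dp": [0,4,0],"spin": 0},{"dp": [0,4,0],"spin": 0}])

```text
clock: 4.2
position: [0.5365, 0.2763, 0.3462]
ee_rot: [-0.047, 0.999, -0.001, 0.001]
ft_force: [2.6, -7.2, 5.2]
grip_width: 0.334
grasp_force: 25.9
```

>>> arm_command(plan=[{"dp": [0,0,0],"spin": 0},{"dp": [0,0,0],"spin": 0}])

```text
clock: 4.4
position: [0.5364, 0.2766, 0.3464]
ee_rot: [-0.047, 0.999, -0.0, 0.001]
ft_force: [2.7, -4.1, 5.0]
grip_width: 0.329
grasp_force: 25.7
```

Run:
```python
from h import *
o=manip.get_obs();im=viewer.camera("wrist");cv2.imwrite("pics/w3.png",np.clip(im*1.3,0,255).astype(np.uint8))
print(o["position"],o["ft_force"],o["grip_width"],o["clock"])
q=np.radians(5.2);my=np.array([-np.sin(q),np.cos(q),0])
print((o["position"]-np.array([.5415,.2175,.1926]))@my)
```

```text
[0.5364019  0.27657614 0.34636297] [ 2.6602512  -4.07473027  4.96856231] 0.3294584194017045 4.4
0.059295062720747235
```

View pics/w3.png

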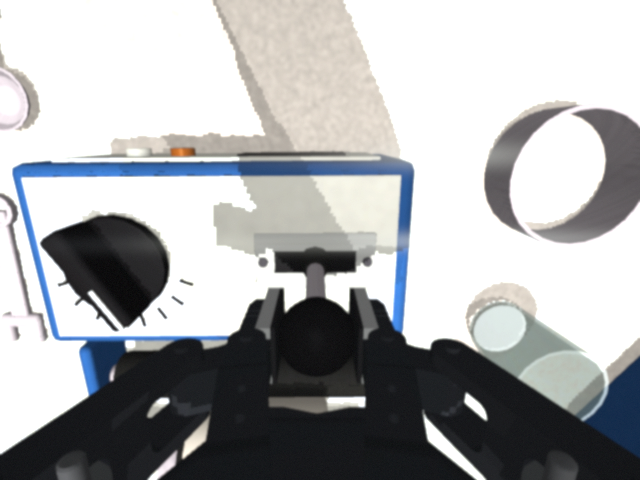

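The stem appears upright, with the pivot at (315,254) and the ball at (315,337). I'll release, rise and check.

>>> arm_command(plan=[{"dp": [0,0,0],"spin": 0},{"dp": [0,0,0],"spin": 0},{"dp": [0,0,0],"spin": 0}], grip=-0.2)

```text
clock: 4.75
position: [0.5356, 0.2776, 0.3454]
ee_rot: [-0.048, 0.999, 0.0, -0.0]
ft_force: [0.2, 0.0, 0.2]
grip_width: 0.601
grasp_force: 0.0
```

>>> arm_command(plan=[{"dp": [0,0,-20],"spin": 0},{"dp": [0,0,-40],"spin": 0},{"dp": [0,-40,-10],"spin": 0},{"dp": [0,-40,0],"spin": 0},{"dp": [0,-40,0],"spin": 0}])

```text
clock: 5.25
position: [0.5472, 0.1567, 0.4161]
ee_rot: [-0.048, 0.999, 0.0, 0.0]
ft_force: [0.0, 0.8, -1.4]
grip_width: 0.602
grasp_force: 0.0
```

>>> arm_command(plan=[{"dp": [0,0,0],"spin": -0.13},{"dp": [0,0,0],"spin": -0.13},{"dp": [0,0,0],"spin": -0.13},{"dp": [0,0,0],"spin": -0.12},{"dp": [0,0,0],"spin": 0}])

```text
clock: 5.75
position: [0.5472, 0.1579, 0.4156]
ee_rot: [-0.299, 0.954, 0.0, -0.0]
ft_force: [-0.6, -0.5, -0.3]
grip_width: 0.6
grasp_force: 0.0
```

Run:
```python
from h import *
o=manip.get_obs();im=viewer.camera("wrist");cv2.imwrite("pics/w4.png",np.clip(im*1.3,0,255).astype(np.uint8))
print(o["position"],o["ee_rot"],o["ft_force"],o["grip_width"],o["clock"])
np.save("o4.npy",np.r_[o["position"],o["ee_rot"]])
q=np.radians(5.2);my=np.array([-np.sin(q),np.cos(q),0]);c=np.array([.5415,.2175,.11])
print("ball upright",proj("wrist",c+my*.06+[0,0,.086],o),"-.29",proj("wrist",c+my*.037+[0,0,.0826],o))
D=c-my*.06;print("dial",D,proj("wrist",D+[0,0,.011],o))
for a in (27,30,33):
  b=np.radians(a+5.2);print(a,proj("wrist",D+[.031*np.cos(b),.031*np.sin(b),.036],o))
ty=R.from_quat(o["ee_rot"]).as_matrix()[:,1];print("tool y deg",np.degrees(np.arctan2(ty[1],ty[0])))
```

```text
[0.54716972 0.1578687  0.41555378] [-2.99082713e-01  9.54227161e-01  2.12650261e-04 -1.04900340e-04] [-0.57113165 -0.54315151 -0.34279937] 0.5997818179413574 5.75
ball upright [484.06338287 357.13794431] -.29 [451.93941734 338.10431715]
dial [0.54693795 0.15774694 0.11      ] [316.52355251 233.96074451]
27 [314.65402898 283.38669931]
30 [316.8556028  283.42480844]
33 [319.05642744 283.35619389]
tool y deg 124.80503418597523
```

View pics/w4.png

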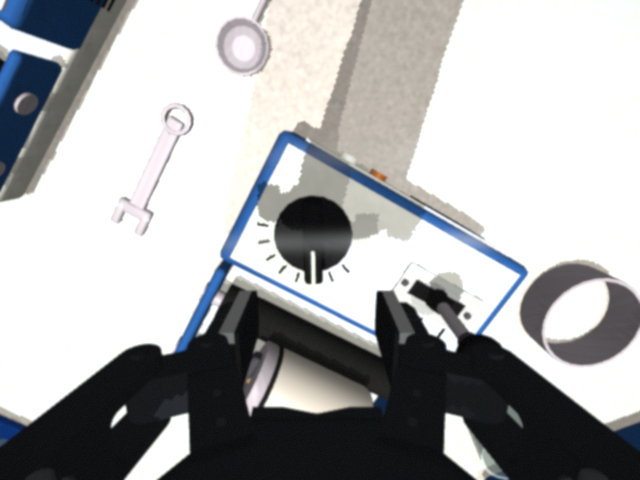

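The knob is at (313,234), its bar runs vertically in the picture and is square to the pads, and the lever stem points along the upright prediction. I'll descend and grip the bar.

>>> arm_command(plan=[{"dp": [0,-2,30],"spin": 0},{"dp": [0,0,30],"spin": 0},{"dp": [0,0,30],"spin": 0},{"dp": [0,0,18],"spin": 0},{"dp": [0,0,10],"spin": 0}])

```text
clock: 6.3
position: [0.5479, 0.156, 0.2959]
ee_rot: [-0.297, 0.955, -0.0, -0.001]
ft_force: [-0.3, -1.1, 0.2]
grip_width: 0.608
grasp_force: 0.0
```

>>> arm_command(plan=[{"dp": [0,0,0],"spin": 0},{"dp": [0,0,0],"spin": 0},{"dp": [0,0,0],"spin": 0},{"dp": [0,0,0],"spin": 0},{"dp": [0,0,0],"spin": 0}], grip=1.0, newtons=30)

```text
clock: 6.8
position: [0.549, 0.1559, 0.2991]
ee_rot: [-0.298, 0.955, 0.0, 0.001]
ft_force: [0.7, -2.3, 6.6]
grip_width: 0.154
grasp_force: 32.2
```

>>> arm_command(plan=[{"dp": [0,0,0],"spin": 0.1},{"dp": [0,0,0],"spin": 0.1},{"dp": [0,0,0],"spin": 0.1},{"dp": [0,0,0],"spin": 0.1},{"dp": [0,0,0],"spin": 0.1}])

```text
clock: 7.3
position: [0.549, 0.156, 0.2991]
ee_rot: [-0.05, 0.999, 0.0, 0.001]
ft_force: [0.8, -1.0, 6.2]
grip_width: 0.156
grasp_force: 32.2
```

>>> arm_command(plan=[{"dp": [0,0,0],"spin": 0.1},{"dp": [0,0,0],"spin": 0.1},{"dp": [0,0,0],"spin": 0.1},{"dp": [0,0,0],"spin": 0.1},{"dp": [0,0,0],"spin": 0.1}])

```text
clock: 7.8
position: [0.549, 0.1561, 0.299]
ee_rot: [0.198, 0.98, 0.001, 0.001]
ft_force: [0.9, -0.3, 7.1]
grip_width: 0.155
grasp_force: 32.2
```

>>> arm_command(plan=[{"dp": [0,0,0],"spin": 0.05},{"dp": [0,0,0],"spin": 0},{"dp": [0,0,0],"spin": 0},{"dp": [0,0,0],"spin": 0}])

```text
clock: 8.2
position: [0.549, 0.1562, 0.2991]
ee_rot: [0.221, 0.975, 0.001, 0.001]
ft_force: [0.6, -0.1, 6.7]
grip_width: 0.154
grasp_force: 32.2
```

Run:
```python
from h import *
o=manip.get_obs();im=viewer.camera("wrist");cv2.imwrite("pics/w5.png",np.clip(im*1.3,0,255).astype(np.uint8))
ty=R.from_quat(o["ee_rot"]).as_matrix()[:,1];print("tool y deg",np.degrees(np.arctan2(ty[1],ty[0])),o["torque"],o["grip_width"])
```

```text
tool y deg 64.5081577998778 [-0.15659933 -0.23559418  0.05025181] 0.15380873136007633
```

View pics/w5.png

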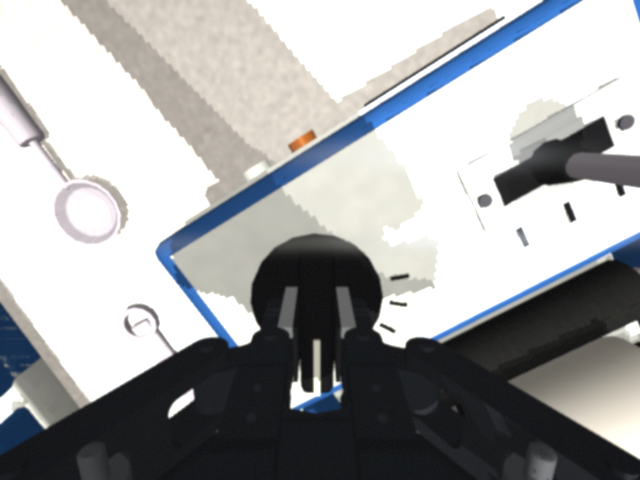

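The bar turned with the gripper and now points at −30.7° in the mill frame against a target of −30°. I'll release and retreat.

>>> arm_command(plan=[{"dp": [0,0,0],"spin": 0},{"dp": [0,0,0],"spin": 0},{"dp": [0,0,0],"spin": 0},{"dp": [0,0,0],"spin": 0}], grip=-0.2)

```text
clock: 8.65
position: [0.5483, 0.1561, 0.2975]
ee_rot: [0.221, 0.975, -0.0, -0.0]
ft_force: [0.5, -0.6, -0.1]
grip_width: 0.597
grasp_force: 0.0
```

>>> arm_command(plan=[{"dp": [0,0,-20],"spin": 0},{"dp": [0,0,-40],"spin": 0},{"dp": [0,0,-40],"spin": 0},{"dp": [0,0,-20],"spin": 0},{"dp": [0,0,0],"spin": 0}])

```text
clock: 9.15
position: [0.5489, 0.156, 0.4211]
ee_rot: [0.221, 0.975, 0.002, 0.002]
ft_force: [-0.5, 0.2, 0.1]
grip_width: 0.603
grasp_force: 0.0
```

Run:
```python
from h import *
o=manip.get_obs();im=viewer.camera("wrist");cv2.imwrite("pics/w6.png",np.clip(im*1.3,0,255).astype(np.uint8))
q=np.radians(5.2);my=np.array([-np.sin(q),np.cos(q),0]);c=np.array([.5415,.2175,.11])
print("ball upright",proj("wrist",c+my*.06+[0,0,.086],o),"-.29",proj("wrist",c+my*.037+[0,0,.0826],o))
D=np.array([.5483,.1562,.11])
for a in (-20,-30,-40):
  b=np.radians(a+5.2);print(a,proj("wrist",D+[.031*np.cos(b),.031*np.sin(b),.036],o))
print(o["clock"],o["ft_force"])
```

```text
ball upright [507.37016158 151.99320716] -.29 [465.48822153 173.47457449]
-20 [322.46692836 277.86432233]
-30 [315.30882418 278.53805932]
-40 [308.13412252 278.04799332]
9.15 [-0.50667112  0.15240428  0.05307094]
```

View pics/w6.png

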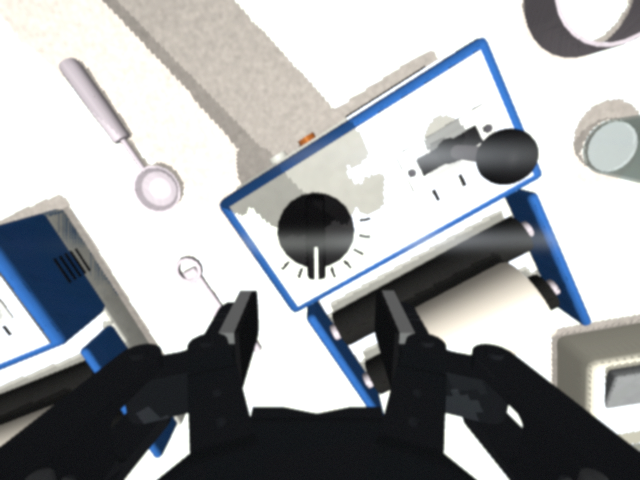

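The ball at (507,156) matches the upright prediction (507,152), and the pointer at (316,278) matches three clicks (315,278.5). I'll hand in.

```bash
python3 -c "
from workcell import manip
print(manip.hand_in())"
```

```text
the job is handed in; nothing more can be done
None
```

The left mill (mill_b) is switched off, with its lever upright in the centre notch and its speed knob then turned three clicks clockwise; the last wrist picture agreed with both, and I handed the job in at about 9 s, though no verdict came back.

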